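# Stand up the fallen jar and gauge its lid button

## Task

The square preserve jar has fallen over: first stand it upright on the shelf and let go of it. Then take the push gauge out of its timber stand and check the lid seal: hold the gauge upright with its sprung tip on the raised button in the middle of the jar's lid, pressing lightly so that the tip is pushed about halfway in, and finish while still holding it there. Never press hard on the jar, and leave the basins, round jar, brush and peg clamp where they are.

Things in the scene. Friction and masses are not known exactly. Their poses are not given: they have to be found in the camera images.
- jar: Square brown glass jar, 52 x 52 mm, 66 mm tall, under a round steel lid 44 mm across (70 to 82 mm up); 84 mm tall in all with the lid's button; loose, about 0.25 kg. Starts lying on a flat side, axis 26 mm above the shelf (shelf top z = 0), lid pointing away from the robot, within 35 degrees of +x. Origin: centre of its foot; z along its axis to the lid, x and y square to its flat sides.
- button (a point): Top centre of the raised round button (12 mm across, 2 mm high) in the middle of the jar's lid, 84 mm from the jar's foot on its axis. z points out of the lid.
- stand: Fixed block of pale timber, 70 x 70 x 70 mm, with an upright through hole 17 mm across in the middle; the gauge hangs in it by its handle. Origin: centre of its underside. z up. It stands on the shelf.
- gauge: Push gauge, 0.1 kg, loose, upright in the stand at the start. From below: sprung tip (8 mm across, 14 mm long), steel barrel (14 mm across, 40 long), square grey handle 20 x 20 x 56 mm, 4 mm cap. Origin: centre of the barrel's lower end; z to the handle, which spans z = 40 to 96 mm, x and y square to its sides. Its handle rests on the block, 70 mm up; lift 54 mm to clear the tip.
- tip (a point): The free end of the gauge's sprung tip, 14 mm below the gauge's origin when not pushed in; it moves with the tip. z points towards the handle.
- plunger (a joint): How far the gauge's sprung tip is pushed in: 0 = fully out, 0.012 m = fully in (stop). A spring pushes it out: 0.9 N at 0, 300 N/m more as it goes in, so about 2.7 N halfway.
- basins: Stacked pair of red plastic basins, 204 mm across and 107 mm high, bystander on the robot's left. Origin: centre of the underside.
- round_jar: Small round clear glass jar, standing, 56 mm across, 80 mm high, bystander. Origin: centre of its foot.
- brush: Hard grey silicone scrubbing brush, 110 x 46 mm, 45 mm high over its bow handle, lying bristles down, bystander. Origin: centre of the underside, x along its length.
- clamp: Steel peg clamp, 75 x 14 mm, about 20 mm high, lying, bystander. Origin: centre of the underside, x along its length.
There are look-alikes about, which are no part of the job. Several things look just like the jar: the one meant starts farthest from the robot's base.

How it is judged:
By the outcome, as a careful person would: the job done as asked, in the order asked, and still so for the second after the job is handed in, while the arm keeps its last pose, push and grip.
It also fails if it takes over 72 s, if anything falls off the work surface, if the arm or the gripper's body presses on something with over 40 N, if the wrist force passes 120 N, or if a joint passes its speed limit or range.

## Robot

A 6-joint arm with a two-finger parallel gripper is mounted at the origin on the work surface. World frame = base frame: x ahead of the robot, y to its left, z up, the work surface at z = 0. Lengths are in m, angles in rad, forces in N, time in s.
With the tool pointing down it reaches from about 0.3 to 0.875 m from the base axis. Payload 6.4 kg.
Tool frame: the origin (TCP) lies midway between the tips of the shut fingers; the grasp point (between the pads) lies 19 mm behind it; z points along the fingers, y is the line along which they close (so a half turn about z gives the same grasp; the last joint's range is limited). The gripper opens to 85 mm and grips with 20 to 120 N. Pads are 22 mm wide; open, the fingers measure 114 mm over their backs; the gripper's body (76 mm by 85 mm) begins 54 mm behind the grasp point. The pads swing forward as they close: fully open they stand 13 mm farther back than shut.
Start: joints at [-1.423, 0.181, 1.607, -0, 1.354, -0.206], TCP at [0.199, -0.539, 0.231] pointing down, gripper open.
Joint ranges: [-2.99, 2.99], [-0.89, 2.07], [0.3, 2.58], [-1.14, 4.28], [0, 2.63], [-3.12, 3.12]. Speed limits (rad/s): [2.57, 2.57, 3.01, 3.14, 3.14, 3.14].

## Interface

Orientations are given as a unit quaternion [w, x, y, z].
In Python, from bench import * gives the robot as it stands.
- The arm moves only by the tool play_rows, never from a script. Its argument "plan" is a list of rows, each a list of 3 entries, a list of its own where there are three numbers: the finger opening in mm, from 0 to 85.4, then the shift along the tool's x, y, z normalised to -1 to 1, where 1 is 40 cm, then the turn about the tool's z normalised to -1 to 1, where 1 is pi rad. A call has 1 to 10 rows; each row is the pose to reach, as a shift and turn from the pose commanded when the call began, along the tool's axes at that moment, turning the shorter way round; what a row does not reach only later rows make up. A row lasts 1/10 s, in which the tool goes at most 50 mm and 8.59 degrees, less where a joint would pass 70% of its speed; a pose out of reach is approached as far as the arm can. A call with a number of a shift or a turn outside -1 to 1 is refused whole. A call with a gripper value outside its range is refused whole. The fingers move at their own pace and stop on an object; the grip force is fixed at half the most. Time passes only in rows, so rows that repeat a pose let the fingers close. It gives the time, the measured TCP pose, the force, the opening and the grip force at its end, in the units of the state.
- get_obs(): the state, without advancing time (a new reading comes with each control period).
- camera(name): name is "side" or "top"; returns a dict with "image" (384x512x3 uint8, red, green, blue), "range_z" (384x512 float32, m along the optical axis (not along the pixel's ray), 0 where there is no reading), "intrinsics" (3x3 intrinsics, pixels), "rvec" (rotation vector, rad) and "tvec" (3), from world to camera coordinates, as OpenCV has them. Camera axes: x right, y down, z forward; pixel columns grow to the right and rows downward; lengths in m; the calibration is good to about 2 mm. A picture is of the moment at which its call begins.
- hand_in(): hands the job in; it is judged then, once.
Trained networks look in a picture, given as the dict that the camera call returned (one of the last four; its "shot" number tells which), for a name from the list of things; names that differ only in an ending like _2 or _b are one class to them, and where a whole thing is asked for, a point or a joint stands for the part that bears it (a point fixed in the world has none). Each returns a list of dicts, best first, with "conf" (0 to 1); they miss things now and then, are a little off and sometimes report something else, mostly with a low value. They report only what shows in the picture. A call takes as long as a camera call. They do not tell look-alikes from the thing itself.
- search_frame(picture, label): "rect" ([centre column, centre row, width, height] in pixels, round what is visible of it).
- masks_of(picture, label): "mask" (384x512 bool, what is visible of it) and "rect" ([centre column, centre row, width, height] in pixels, round what is visible of it).
The state is a dict: "time_s": time; "q": joint angles; "dq": joint speeds; "joint_efforts": joint torques, N m; "eef_pos": TCP position; "eef_rot": TCP orientation; "wrist_force": force on the tool from outside, world axes, zero at the start; "torque": the same for the moment, N m; "opening": opening from 0.0 (shut) to 1.0 (fully open); "grasp_force": force on a finger pad.
Only numpy, scipy, OpenCV 4.12 (cv2) and the standard library are available. Lean on these libraries where they do the work, as an engineer would, in place of code of your own. Each camera call takes 0.05 s, during which the arm holds its last target. There are 200 camera calls.

## Working session

There is one attempt and no reset: what is moved stays moved. The work goes in short steps, Python scripts to look and compute and a tool call to move; the robot and the scene stay as the last step left them, time stands still between calls to the robot, and variables do not carry over. Pictures are saved under pics/ and viewed, at most 10 in all, crops included, and the job is handed in when it is done.

Besides the shell and the picture viewer there is one more tool, called after "Emit:" by a JSON object that holds its "api" and its "payload". play_rows: Moves the arm, as the interface text tells. Its arguments: {"type":"object","properties":{"plan":{"type":"array","items":{"type":"array"}}},"required":["plan"]}

```bash
mkdir -p pics
cat > h.py <<'E'
from bench import *
import numpy as np, cv2
def cam(n):
    c=camera(n); R=cv2.Rodrigues(np.array(c["rvec"],float))[0]; c["R"]=R; c["t"]=np.array(c["tvec"],float).ravel(); return c
def pts(c,mask):
    v,u=np.nonzero(mask&(c["range_z"]>0)); z=c["range_z"][v,u]; K=np.array(c["intrinsics"])
    p=np.c_[(u-K[0,2])/K[0,0]*z,(v-K[1,2])/K[1,1]*z,z]
    return (p-c["t"])@c["R"]
def save(c,f): cv2.imwrite(f,c["image"][:,:,::-1])
E
python3 - <<'E'
from h import *
o=get_obs(); print({k:np.round(v,3) for k,v in o.items()})
ims=[]
for n in("top","side"):
    c=cam(n); ims.append(c["image"])
    print(n,"pos",np.round(-c["R"].T@c["t"],3))
    for l in("jar","stand","gauge","basins","round_jar","brush","clamp"):
        for d in masks_of(c,l)[:4]:
            p=pts(c,d["mask"])
            print(n,l,round(d["conf"],2),np.round(d["rect"]),np.round(np.median(p,0),3),np.round(np.percentile(p,2,axis=0),3),np.round(np.percentile(p,98,axis=0),3))
cv2.imwrite("pics/a.png",cv2.resize(np.vstack(ims)[:,:,::-1],(448,600)) if 0 else ims[0][:,:,::-1])
cv2.imwrite("pics/b.png",ims[1][:,:,::-1])
E
```

```text
{'time_s': np.float64(0.0), 'q': array([-1.423,  0.182,  1.608, -0.   ,  1.354, -0.206]), 'dq': array([ 0.   , -0.   , -0.   ,  0.002, -0.   ,  0.001]), 'joint_efforts': array([-1.0000e-03, -4.4488e+01, -3.5134e+01, -0.0000e+00,  9.0000e-03,
       -0.0000e+00]), 'eef_pos': array([ 0.199, -0.539,  0.23 ]), 'eef_rot': array([-0.001,  0.984,  0.176,  0.   ]), 'wrist_force': array([ 0.696,  0.411, -0.071]), 'torque': array([-0.002,  0.003,  0.056]), 'grasp_force': np.float64(0.0), 'opening': np.float64(1.004)}
top pos [0.256 0.137 1.327]
top jar 0.81 [352. 260.  35.  26.] [ 0.366 -0.116  0.052] [ 0.334 -0.154  0.01 ] [ 0.404 -0.082  0.058]
top jar 0.6 [393. 203.  23.  33.] [ 0.526 -0.238  0.051] [ 0.49  -0.266  0.016] [ 0.57  -0.212  0.057]
top stand 0.66 [232. 230.  36.  34.] [0.444 0.207 0.07 ] [0.41  0.172 0.013] [0.49  0.248 0.076]
top gauge 0.4 [232. 229.  14.  15.] [0.449 0.212 0.123] [0.439 0.201 0.068] [0.473 0.226 0.133]
top basins 0.98 [125. 196.  75.  76.] [0.556 0.523 0.052] [0.454 0.415 0.023] [0.636 0.599 0.11 ]
top round_jar 0.74 [300. 124.  14.  23.] [0.755 0.021 0.077] 
[... 489 characters left out ...]
 jar 0.55 [194. 318. 120. 117.] [0.556 0.495 0.059] [0.453 0.419 0.025] [0.635 0.603 0.107]
side stand 0.97 [282. 225.  38.  47.] [0.447 0.235 0.057] [ 0.407  0.18  -0.001] [0.494 0.257 0.071]
side gauge 0.51 [281. 209.  12.  23.] [0.45  0.22  0.105] [0.44  0.206 0.07 ] [0.463 0.225 0.13 ]
side round_jar 0.88 [189. 159.  19.  33.] [0.757 0.037 0.049] [ 0.738 -0.061 -0.001] [0.812 0.047 0.081]
side round_jar 0.32 [282. 227.  36.  47.] [0.447 0.235 0.059] [0.408 0.182 0.001] [0.493 0.258 0.071]
side brush 0.9 [286. 178.  40.  19.] [0.469 0.02  0.025] [ 0.419 -0.008 -0.   ] [0.52  0.043 0.045]
side clamp 0.5 [246. 173.  26.  14.] [ 0.591 -0.003  0.01 ] [ 0.564 -0.027 -0.002] [0.623 0.017 0.019]
```

View pics/a.png

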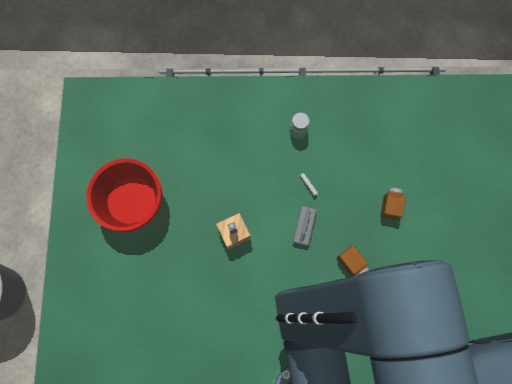

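View pics/b.png

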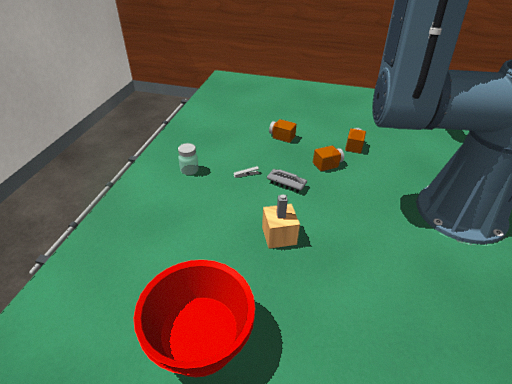

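Candidates for the jar:
- Top (394,204), also side (283,130): about 0.58 m from the base, lid to +x.
- Top (352,260), also side (327,158): about 0.38 m from the base, lid pointing toward the robot.
- Side (356,140): nearer the base still, and hidden by the arm in the top view.

The farthest is top (394,204), so I choose that one.

Run:
```python
from h import *
T=[];
for n in("top","side"):
    c=cam(n)
    K=np.array(c["intrinsics"])
    for l,xy in(("jar",(.525,-.238)),("gauge",(.45,.212)),("stand",(.447,.21))):
        for d in masks_of(c,l):
            p=pts(c,d["mask"]); m=np.median(p,0)
            if np.hypot(*(m[:2]-xy))>.04: continue
            p=p[np.hypot(*(p[:,:2]-m[:2]).T)<.075]
            for lo,hi in {"jar":[(.046,.062),(.006,.044)],"gauge":[(.115,.14),(.08,.115)],"stand":[(.062,.08)]}[l]:
                q=p[(p[:,2]>lo)&(p[:,2]<hi)]
                if len(q)<6: continue
                r=cv2.minAreaRect((q[:,:2]*1000).astype(np.float32))
                print(n,l,round(d["conf"],2),(lo,hi),len(q),"z",np.round(np.percentile(q[:,2],[5,50,95]),4),"mean",np.round(q.mean(0),4),"rect",np.round(r[0],1),np.round(r[1],1),round(r[2],1))
    im=c["image"]
    if n=="top":
        a=cv2.resize(im[178:228,368:418],(390,390),interpolation=cv2.INTER_CUBIC);b=cv2.resize(im[205:255,207:257],(390,390),interpolation=cv2.INTER_CUBIC)
        cv2.imwrite("pics/c.png",np.hstack([a,b])[:,:,::-1])
```

```text
top jar 0.59 (0.046, 0.062) 445 z [0.0472 0.0521 0.0562] mean [ 0.5252 -0.2413  0.052 ] rect [ 530.9 -243.8] [53.2 81. ] 75.5
top jar 0.59 (0.006, 0.044) 141 z [0.0102 0.032  0.0434] mean [ 0.5256 -0.2313  0.0301] rect [ 532. -241.] [50.1 84.1] 79.5
top gauge 0.46 (0.115, 0.14) 56 z [0.1222 0.1282 0.1326] mean [0.4505 0.2114 0.1275] rect [451.8 211.6] [19.3 19.3] 17.2
top gauge 0.46 (0.08, 0.115) 15 z [0.087  0.0997 0.1116] mean [0.4431 0.209  0.0992] rect [443.7 208.9] [ 2.3 19.3] 19.8
top stand 0.92 (0.062, 0.08) 496 z [0.0659 0.0706 0.0741] mean [0.4492 0.2115 0.0704] rect [452.  212.5] [70.2 66.5] 25.6
side jar 0.65 (0.046, 0.062) 178 z [0.0477 0.0512 0.0529] mean [ 0.5237 -0.2374  0.0509] rect [ 528.8 -241.4] [52.9 80.1] 75.7
side jar 0.65 (0.006, 0.044) 245 z [0.0089 0.0268 0.0426] mean [ 0.5256 -0.2219  0.0263] rect [ 527.3 -227.5] [90.  45.9] 9.4
side gauge 0.81 (0.115, 0.14) 85 z [0.1163 0.1247 0.1301] mean [0.451  0.2171 0.1238] rect [451.7 214.1] [19.7 19.4] 14.2
side gauge 0.81 (0.08, 0.115) 109 z [0.0811 0.0976 0.1127] mean [0.45   0.2207 0.0975] rect [452.7 219.9] [14.  25.4] 72.2
side stand 0.81 (0.062, 0.08) 565 z [0.0643 0.0695 0.0713] mean [0.4505 0.221  0.0691] rect [451.6 212.8] [69.9 73.1] 24.9
```

View pics/c.png

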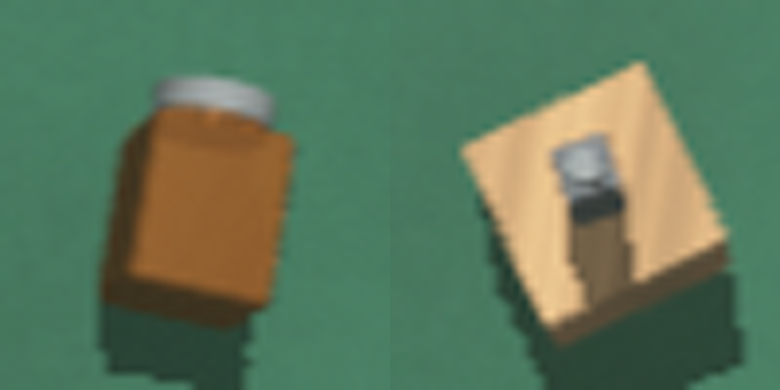

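Left crop: a single brown jar with its lid at the top, axis yaw about -12°. Right crop: the gauge's handle in the stand, with the cap at about (587,160) and yaw about 17°. The farthest-jar choice holds. The tool can only turn about its own z, so I'll grip across the jar's sides near the lid and swing it up about its foot edge.

```bash
cat >> h.py <<'E'
def go(x,y,z,yaw):
    "row numbers to bring the TCP to x,y,z with tool x at world yaw (deg, mod 180)"
    o=get_obs(); w,a,b,c=o["eef_rot"]; p=np.array(o["eef_pos"])
    R=np.array([[1-2*(b*b+c*c),2*(a*b-w*c),2*(a*c+w*b)],[2*(a*b+w*c),1-2*(a*a+c*c),2*(b*c-w*a)],[2*(a*c-w*b),2*(b*c+w*a),1-2*(a*a+b*b)]])
    y0=np.degrees(np.arctan2(R[1,0],R[0,0])); t=-((yaw-y0+90)%180-90)
    print("shift",np.round(R.T@(np.array([x,y,z])-p)/.4,4),"turn",round(t/180,4),"| yaw",round(y0,1),"pos",np.round(p,4),"t",round(float(o["time_s"]),2))
E
python3 -c "
from h import *
go(.368,-.39,.2,-12)
go(.5378,-.244,.12,-12)"
```

```text
shift [ 0.5252 -0.2042  0.0782] turn 0.1793 | yaw 20.3 pos [ 0.1992 -0.5394  0.2313] t 1.2
shift [ 1.0498 -0.3995  0.2782] turn 0.1793 | yaw 20.3 pos [ 0.1992 -0.5394  0.2313] t 1.2
```

Emit:
{"api": "play_rows", "payload": {"plan": [[85, [0.525, -0.204, 0.05], 0.179], [85, [0.525, -0.204, 0.05], 0.179], [85, [0.525, -0.204, 0.05], 0.179], [85, [0.525, -0.204, 0.05], 0.179], [85, [0.525, -0.204, 0.05], 0.179], [85, [1.0, -0.38, 0.2], 0.179], [85, [1.0, -0.38, 0.2], 0.179], [85, [1.0, -0.38, 0.2], 0.179], [85, [1.0, -0.38, 0.2], 0.179], [85, [1.0, -0.38, 0.2], 0.179]]}}

```text
time_s: 2.2
eef_pos: [0.5238, -0.254, 0.1494]
eef_rot: [-0.001, 0.995, -0.102, -0.001]
wrist_force: [-0.5, -0.0, -0.8]
opening: 0.995
grasp_force: 0.0
```

```bash
python3 -c "
from h import *
go(.5378,-.244,.1,-12)
go(.5378,-.244,.005,-12)
c=cam('top')
for d in masks_of(c,'jar'):
    p=pts(c,d['mask']);print(round(d['conf'],2),np.round(d['rect']),np.round(np.median(p,0),3))
"
```

```text
shift [ 0.0294 -0.0313  0.1236] turn 0.0016 | yaw -11.7 pos [ 0.5238 -0.254   0.1494] t 2.2
shift [ 0.0298 -0.0308  0.3611] turn 0.0016 | yaw -11.7 pos [ 0.5238 -0.254   0.1494] t 2.2
0.71 [350. 262.  26.  29.] [ 0.372 -0.11   0.052]
0.62 [389. 206.  21.  30.] [ 0.524 -0.223  0.05 ]
```

Emit:
{"api": "play_rows", "payload": {"plan": [[85, [0.029, -0.031, 0.12], 0], [85, [0.029, -0.031, 0.2], 0], [85, [0.029, -0.031, 0.28], 0], [85, [0.029, -0.031, 0.33], 0], [85, [0.029, -0.031, 0.36], 0], [85, [0.029, -0.031, 0.36], 0], [51, [0.029, -0.031, 0.36], 0], [51, [0.029, -0.031, 0.36], 0], [51, [0.029, -0.031, 0.36], 0], [51, [0.029, -0.031, 0.36], 0]]}}

```text
time_s: 3.3
eef_pos: [0.5369, -0.2493, 0.0092]
eef_rot: [0.001, 0.995, -0.104, 0.001]
wrist_force: [-1.5, 0.3, 5.9]
opening: 0.603
grasp_force: 39.3
```

Emit:
{"api": "play_rows", "payload": {"plan": [[51, [0, 0, 0], 0], [51, [0, 0, 0], 0], [51, [0, 0, 0], 0]]}}

```text
time_s: 3.6
eef_pos: [0.5368, -0.2494, 0.0092]
eef_rot: [0.001, 0.995, -0.104, 0.001]
wrist_force: [-1.2, -0.2, 6.7]
opening: 0.609
grasp_force: 39.3
```

```bash
python3 -c "
from h import *
go(.54,-.244,.03,-12)
o=get_obs();print(o['wrist_force'],o['torque'],o['opening'],o['grasp_force'])
c=cam('side');im=c['image'][90:180,240:340];cv2.imwrite('pics/d.png',cv2.resize(im,(600,540),interpolation=cv2.INTER_CUBIC)[:,:,::-1])
"
```

```text
shift [ 0.0051 -0.0147 -0.0519] turn 0.0003 | yaw -11.9 pos [ 0.5368 -0.2494  0.0092] t 3.6
[-1.24096608 -0.19534227  6.71112945] [ 0.19960899  0.17694874 -0.07041949] 0.6091125582275905 39.32317078113556
```

View pics/d.png

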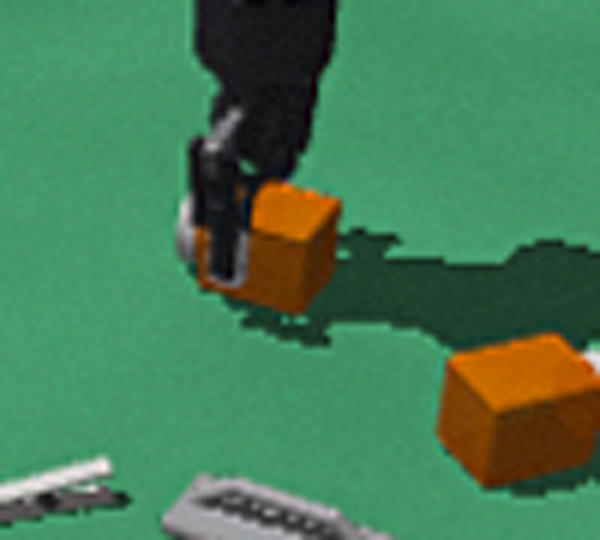

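The crop shows the fingers across the body beside the lid, at about (225,230). A full pad grip here wouldn't let the jar pivot, since gravity has little leverage. I'll regrip the round lid with just the fingertips, so the jar can swing down and hang upright when lifted.

Emit:
{"api": "play_rows", "payload": {"plan": [[80, [0, 0, 0], 0], [80, [0, 0, 0], 0], [80, [0, 0, 0], 0], [80, [0, 0, -0.04], 0], [80, [0, 0, -0.12], 0], [80, [0.04, 0, -0.15], 0], [80, [0.0775, 0, -0.15], 0], [80, [0.0775, 0, -0.15], 0], [80, [0.0775, 0, -0.15], 0]]}}

```text
time_s: 4.55
eef_pos: [0.5657, -0.2547, 0.0676]
eef_rot: [-0.0, 0.995, -0.104, -0.0]
wrist_force: [0.0, 0.2, 0.2]
opening: 0.937
grasp_force: 0.0
```

Run:
```python
from h import *
go(.5671,-.2558,.017,-12)
for n in("top","side"):
    c=cam(n)
    for d in masks_of(c,"jar"):
        p=pts(c,d["mask"]); m=np.median(p,0)
        print(n,round(d["conf"],2),np.round(m,3))
        if np.hypot(m[0]-.53,m[1]+.24)>.05: continue
        q=p[(p[:,2]>.04)&(p[:,2]<.06)&(np.hypot(*(p[:,:2]-m[:2]).T)<.075)]
        r=cv2.minAreaRect((q[:,:2]*1000).astype(np.float32));print(np.round(r[0]),np.round(r[1]),r[2])
```

```text
shift [0.004  0.0021 0.1265] turn 0.0004 | yaw -11.9 pos [ 0.5657 -0.2547  0.0676] t 4.55
top 0.41 [0.506 0.002 0.027]
side 0.66 [ 0.289 -0.214  0.045]
side 0.61 [ 0.525 -0.226  0.039]
[ 529. -242.] [51. 81.] 73.85262298583984
side 0.59 [ 0.367 -0.103  0.04 ]
```

Emit:
{"api": "play_rows", "payload": {"plan": [[80, [0.003, 0, 0.06], 0], [80, [0.003, 0, 0.1], 0], [80, [0.003, 0, 0.126], 0], [80, [0.003, 0, 0.126], 0], [43, [0.003, 0, 0.126], 0], [43, [0.003, 0, 0.126], 0], [43, [0.003, 0, 0.126], 0], [43, [0.003, 0, 0.126], 0], [43, [0.003, 0, 0.126], 0]]}}

```text
time_s: 5.65
eef_pos: [0.5679, -0.2556, 0.0179]
eef_rot: [0.0, 0.995, -0.104, 0.001]
wrist_force: [-0.4, 0.8, 4.7]
opening: 0.505
grasp_force: 13.8
```

Emit:
{"api": "play_rows", "payload": {"plan": [[43, [0, 0, -0.02], 0], [43, [0, 0, -0.05], 0], [43, [0, 0, -0.1], 0], [43, [0, 0, -0.15], 0], [43, [0, 0, -0.2], 0], [43, [0, 0, -0.25], 0], [43, [0, 0, -0.25], 0], [43, [0, 0, -0.25], 0], [43, [0, 0, -0.25], 0], [43, [0, 0, -0.25], 0]]}}

```text
time_s: 6.65
eef_pos: [0.5663, -0.2546, 0.1153]
eef_rot: [-0.001, 0.995, -0.104, -0.001]
wrist_force: [-0.6, 0.5, -3.4]
opening: 0.508
grasp_force: 10.8
```

```bash
python3 -c "
from h import *
go(.5671,-.2558,.075,-12)
c=cam('side');im=c['image'][60:180,220:340];cv2.imwrite('pics/e.png',cv2.resize(im,(480,480),interpolation=cv2.INTER_CUBIC)[:,:,::-1])
"
```

```text
shift [0.0028 0.0028 0.1007] turn 0.0003 | yaw -11.9 pos [ 0.5663 -0.2546  0.1153] t 6.65
```

View pics/e.png

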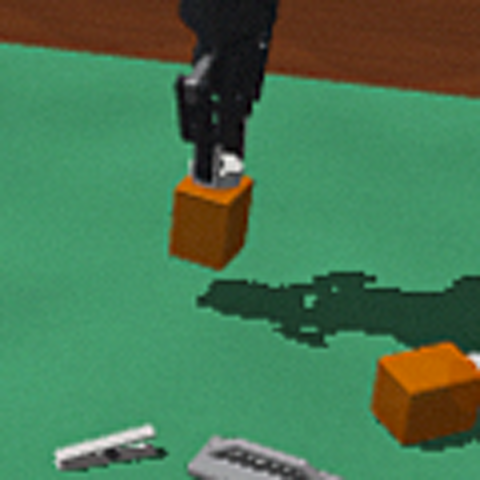

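The jar hangs nearly upright from the lid, body at about (210,220) in the crop. Its foot should be about 44 mm up, so I'll lower it gently.

Emit:
{"api": "play_rows", "payload": {"plan": [[43, [0, 0, 0.04], 0], [43, [0, 0, 0.07], 0], [43, [0, 0, 0.09], 0], [43, [0, 0, 0.1], 0], [43, [0, 0, 0.105], 0], [43, [0, 0, 0.11], 0], [43, [0, 0, 0.11], 0], [43, [0, 0, 0.11], 0]]}}

```text
time_s: 7.5
eef_pos: [0.5677, -0.2553, 0.0736]
eef_rot: [0.0, 0.995, -0.104, 0.001]
wrist_force: [0.7, 1.0, -0.4]
opening: 0.502
grasp_force: 11.0
```

Emit:
{"api": "play_rows", "payload": {"plan": [[43, [0, 0, 0.003], 0], [43, [0, 0, 0.003], 0], [50, [0, 0, 0.003], 0], [60, [0, 0, 0.003], 0], [70, [0, 0, 0.003], 0], [70, [0, 0, 0.003], 0], [70, [0, 0, -0.05], 0], [70, [0, 0, -0.15], 0], [70, [0, 0, -0.25], 0], [70, [0, 0, -0.3], 0]]}}

```text
time_s: 8.5
eef_pos: [0.5685, -0.2562, 0.1969]
eef_rot: [0.001, 0.995, -0.104, 0.002]
wrist_force: [0.1, -0.7, 0.8]
opening: 0.821
grasp_force: 0.0
```

Emit:
{"api": "play_rows", "payload": {"plan": [[70, [-0.25, 0, -0.05], 0], [70, [-0.25, -0.2, -0.05], 0], [70, [-0.25, -0.4, -0.05], 0], [70, [-0.25, -0.6, -0.05], 0], [70, [-0.25, -0.75, -0.05], 0], [70, [-0.25, -0.75, -0.05], 0], [70, [-0.25, -0.75, -0.05], 0], [70, [-0.25, -0.75, -0.05], 0], [70, [-0.25, -0.75, -0.05], 0]]}}

```text
time_s: 9.4
eef_pos: [0.5313, 0.0605, 0.2127]
eef_rot: [0.0, 0.995, -0.102, -0.0]
wrist_force: [0.8, -0.1, -1.1]
opening: 0.821
grasp_force: 0.0
```

```bash
cat > jar.py <<'E'
from h import *
c=cam("top")
for i in range(2):
    for d in masks_of(c,"jar"):
        p=pts(c,d["mask"]); m=np.median(p,0); print(round(d["conf"],2),np.round(d["rect"]),np.round(m,3))
        if np.hypot(m[0]-.565,m[1]+.255)>.06: continue
        p=p[np.hypot(*(p[:,:2]-m[:2]).T)<.06]
        for lo,hi in((.074,.095),(.058,.071)):
            q=p[(p[:,2]>lo)&(p[:,2]<hi)]
            if len(q)<6: continue
            r=cv2.minAreaRect((q[:,:2]*1000).astype(np.float32));print((lo,hi),len(q),"z",np.round(np.percentile(q[:,2],[5,50,95]),4),"mean",np.round(q.mean(0),4),np.round(r[0],1),np.round(r[1],1),round(r[2]))
    if i==0: c=cam("side")
E
python3 jar.py
python3 - <<'E'
from h import *
go(.4517,.213,.2,17)
ims=[]
for n,(u,v) in(("top",(400,195)),("side",(275,130))):
    c=cam(n);im=c["image"][v-40:v+40,u-40:u+40];ims.append(cv2.resize(im,(390,390),interpolation=cv2.INTER_CUBIC))
cv2.imwrite("pics/f.png",np.hstack(ims)[:,:,::-1])
E
```

```text
0.97 [351. 264.  35.  29.] [ 0.363 -0.118  0.051]
0.83 [402. 290.  39.  24.] [ 0.287 -0.244  0.051]
0.76 [396. 189.  29.  25.] [ 0.565 -0.246  0.066]
(0.074, 0.095) 198 z [0.0779 0.0826 0.0866] mean [ 0.5725 -0.2528  0.0823] [ 572.9 -254.3] [42.  43.5] 6
(0.058, 0.071) 131 z [0.0596 0.065  0.0695] mean [ 0.5656 -0.245   0.0647] [ 573.1 -253.3] [52.6 52.3] 79
0.27 [299. 114.  14.   9.] [0.773 0.019 0.08 ]
0.93 [355. 140.  16.  24.] [ 0.289 -0.214  0.045]
0.64 [273. 126.  17.  25.] [ 0.565 -0.231  0.042]
(0.074, 0.095) 13 z [0.0742 0.0761 0.0801] mean [ 0.5633 -0.2386  0.0764] [ 565.9 -237.1] [33.4 11. ] 21
(0.058, 0.071) 78 z [0.059  0.0647 0.0686] mean [ 0.5658 -0.2371  0.0642] [ 569.4 -250. ] [48.6 45.8] 79
shift [-0.2763 -0.3388  0.0317] turn -0.1615 | yaw -12.1 pos [0.5314 0.0574 0.2127] t 9.6
```

View pics/f.png

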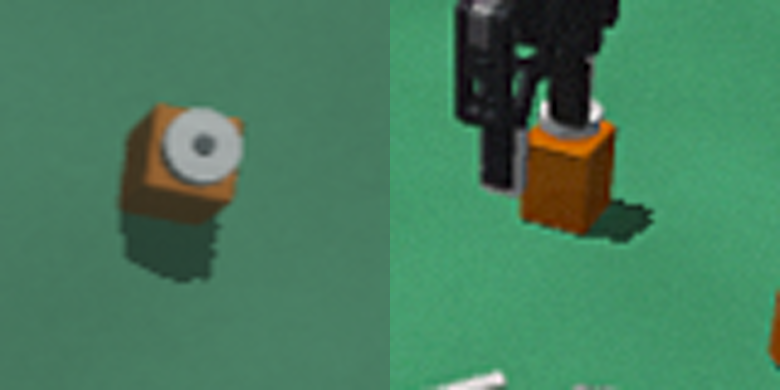

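The jar stands upright, lid centred at (205,145) in the left crop. Next is the gauge.

Emit:
{"api": "play_rows", "payload": {"plan": [[60, [-0.276, -0.339, 0.02], -0.1615], [60, [-0.276, -0.339, 0.02], -0.1615], [60, [-0.276, -0.339, 0.02], -0.1615], [60, [-0.276, -0.339, 0.02], -0.1615], [60, [-0.276, -0.339, 0.02], -0.1615], [60, [-0.276, -0.339, 0.02], -0.1615], [60, [-0.276, -0.339, 0.02], -0.1615], [60, [-0.276, -0.339, 0.02], -0.1615]]}}

```text
time_s: 10.5
eef_pos: [0.4524, 0.2133, 0.205]
eef_rot: [0.0, 0.989, 0.147, 0.0]
wrist_force: [0.6, -1.0, 0.1]
opening: 0.697
grasp_force: 0.0
```

```bash
python3 jar.py
python3 - <<'E'
from h import *
c=cam("side")
for d in masks_of(c,"gauge"):
    p=pts(c,d["mask"]);p=p[p[:,2]>.075];print(round(d["conf"],2),np.round(np.median(p,0),4),np.round(np.percentile(p,[5,95],axis=0),3))
go(.4517,.213,.083,17)
E
```

```text
0.86 [402. 291.  39.  25.] [ 0.287 -0.244  0.051]
0.78 [351. 263.  36.  32.] [ 0.363 -0.118  0.051]
0.74 [396. 188.  29.  26.] [ 0.565 -0.245  0.067]
(0.074, 0.095) 202 z [0.0781 0.0827 0.0866] mean [ 0.5722 -0.2531  0.0826] [ 572.7 -254.4] [41.9 42.7] 17
(0.058, 0.071) 130 z [0.0608 0.0658 0.0697] mean [ 0.5658 -0.2449  0.0656] [ 572.6 -253.6] [52.1 52. ] 77
0.79 [356. 140.  15.  25.] [ 0.288 -0.214  0.046]
0.74 [270. 122.  15.  24.] [ 0.575 -0.231  0.043]
(0.074, 0.095) 30 z [0.0744 0.0805 0.0827] mean [ 0.5807 -0.2417  0.0793] [ 581.3 -242.8] [14.9 34.4] 39
(0.058, 0.071) 62 z [0.0589 0.0644 0.0676] mean [ 0.575  -0.2332  0.0638] [ 574.8 -235.3] [19.2 51.9] 74
0.64 [327. 159.  30.  24.] [ 0.367 -0.104  0.04 ]
0.51 [194. 318. 119. 120.] [0.555 0.496 0.06 ]
0.46 [246. 172.  26.  18.] [ 0.593 -0.002  0.009]
0.55 [0.4511 0.2208 0.1074] [[0.442 0.211 0.078]
 [0.461 0.224 0.129]]
shift [-0.001   0.0029  0.3046] turn 0.0004 | yaw 17.1 pos [0.4517 0.2142 0.2049] t 10.8
```

Emit:
{"api": "play_rows", "payload": {"plan": [[60, [0, 0, 0.1], 0], [60, [0, 0, 0.18], 0], [60, [0, 0, 0.25], 0], [60, [0, 0, 0.3], 0], [60, [0, 0, 0.305], 0], [60, [0, 0, 0.305], 0], [30, [0, 0, 0.305], 0], [24, [0, 0, 0.305], 0], [24, [0, 0, 0.305], 0], [24, [0, 0, 0.305], 0]]}}

```text
time_s: 11.8
eef_pos: [0.4523, 0.2146, 0.0837]
eef_rot: [0.0, 0.989, 0.149, 0.001]
wrist_force: [0.6, -1.3, 1.1]
opening: 0.281
grasp_force: 0.6
```

Emit:
{"api": "play_rows", "payload": {"plan": [[19, [0, 0, 0], 0], [18, [0, 0, 0], 0], [16, [0, 0, 0], 0], [16, [0, 0, 0], 0], [16, [0, 0, 0], 0], [16, [0, 0, 0], 0]]}}

```text
time_s: 12.4
eef_pos: [0.4527, 0.2133, 0.0835]
eef_rot: [0.001, 0.989, 0.149, 0.001]
wrist_force: [2.1, -5.7, 2.1]
opening: 0.231
grasp_force: 58.2
```

Emit:
{"api": "play_rows", "payload": {"plan": [[16, [0, 0.004, 0], 0], [16, [0, 0.004, -0.03], 0], [16, [0, 0.004, -0.06], 0], [16, [0, 0.004, -0.1], 0], [16, [0, 0.004, -0.14], 0], [16, [0, 0.004, -0.18], 0], [16, [0, 0.004, -0.25], 0], [16, [0, 0.004, -0.33], 0], [16, [0, 0.004, -0.33], 0], [16, [0, 0.004, -0.33], 0]]}}

```text
time_s: 13.4
eef_pos: [0.4521, 0.2135, 0.2161]
eef_rot: [-0.0, 0.989, 0.149, 0.001]
wrist_force: [-0.0, -0.1, -1.7]
opening: 0.222
grasp_force: 59.3
```

```bash
cat > gauge.py <<'E'
from h import *
import sys
o=get_obs(); e=np.array(o["eef_pos"]); print("tcp",np.round(e,4),np.round(o["wrist_force"],1))
for n in ("side","top"):
    c=cam(n)
    for l in ("gauge","tip"):
        for d in masks_of(c,l)[:2]:
            p=pts(c,d["mask"]); p=p[np.hypot(*(p[:,:2]-e[:2]).T)<.04]
            if len(p)<5: continue
            print(n,l,round(d["conf"],2),np.round(d["rect"],1),"z 1/99",np.round(np.percentile(p[:,2],[1,99]),4))
            for lo in np.arange(-.07,.03,.01):
                q=p[(p[:,2]>e[2]+lo)&(p[:,2]<e[2]+lo+.01)]
                if len(q)>2: print("   dz",round(lo,2),len(q),np.round(np.median(q[:,:2],0)-e[:2],4))
E
python3 gauge.py
python3 - <<'E'
from h import *
c=cam("side"); cv2.imwrite("pics/g.png",cv2.resize(c["image"][140:240,230:340],(660,600),interpolation=cv2.INTER_CUBIC)[:,:,::-1])
E
```

```text
tcp [0.4521 0.2135 0.2161] [-0.  -0.1 -1.7]
side gauge 0.66 [286.5 182.8  10.7  22. ] z 1/99 [0.1498 0.2092]
   dz -0.07 10 [-0.0026  0.0032]
   dz -0.06 13 [-0.0031  0.0042]
   dz -0.05 27 [-0.0023  0.0059]
   dz -0.04 21 [-0.0037  0.0056]
   dz -0.03 25 [-0.0031  0.0062]
   dz -0.02 19 [-0.0029  0.0075]
   dz -0.01 11 [-0.0027  0.0103]
```

View pics/g.png

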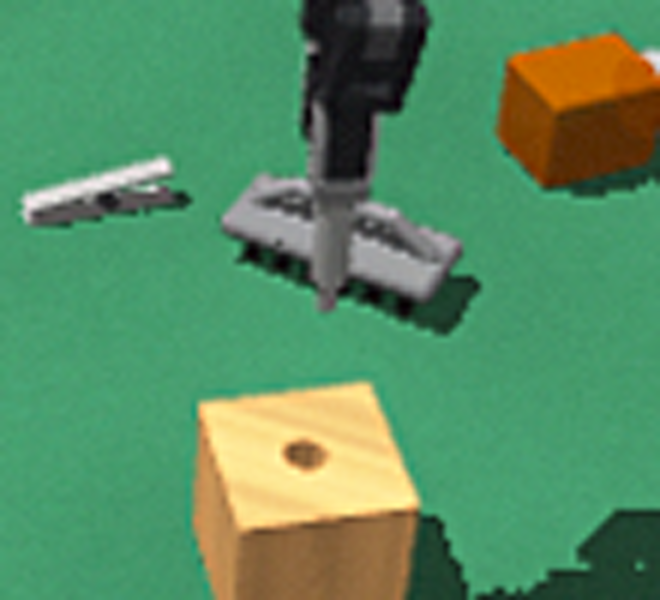

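The gauge hangs upright in the grip, clear of the stand, with its tip at (325,305) in the crop. I'll carry it over the jar.

```bash
python3 -c "
from h import *
go(.5745,-.2537,.185,17)"
```

```text
shift [-0.0494  1.2055  0.0722] turn 0.0007 | yaw 17.1 pos [0.4515 0.2129 0.214 ] t 13.75
```

Emit:
{"api": "play_rows", "payload": {"plan": [[16, [-0.049, 0.1, 0], 0], [16, [-0.049, 0.2, 0], 0], [16, [-0.049, 0.3, 0], 0], [16, [-0.049, 0.4, 0], 0], [16, [-0.049, 0.5, 0], 0], [16, [-0.049, 0.6, 0], 0], [16, [-0.049, 0.7, 0], 0], [16, [-0.049, 0.8, 0], 0], [16, [-0.049, 0.9, 0], 0], [16, [-0.049, 1.0, 0], 0]]}}

```text
time_s: 14.75
eef_pos: [0.5511, -0.1766, 0.2143]
eef_rot: [-0.0, 0.989, 0.149, -0.0]
wrist_force: [0.9, -0.0, -1.0]
opening: 0.227
grasp_force: 59.5
```

Emit:
{"api": "play_rows", "payload": {"plan": [[16, [0, 0.06, 0], 0], [16, [0, 0.11, 0], 0], [16, [0, 0.15, 0], 0], [16, [0, 0.18, 0.02], 0], [16, [0, 0.2, 0.04], 0], [16, [0, 0.205, 0.06], 0], [16, [0, 0.205, 0.072], 0], [16, [0, 0.205, 0.072], 0], [16, [0, 0.205, 0.072], 0], [16, [0, 0.205, 0.072], 0]]}}

```text
time_s: 15.75
eef_pos: [0.5755, -0.253, 0.1867]
eef_rot: [0.0, 0.989, 0.149, 0.0]
wrist_force: [0.6, 0.6, -0.4]
opening: 0.23
grasp_force: 59.3
```

```bash
python3 gauge.py; python3 jar.py
python3 - <<'E'
from h import *
go(.5745,-.2537,.16,17)
c=cam("side"); cv2.imwrite("pics/i.png",cv2.resize(c["image"][80:150,235:305],(600,600),interpolation=cv2.INTER_CUBIC)[:,:,::-1])
K=np.array(c["intrinsics"])
for q in((.573,-.254,.084),(.573,-.254,.082),(.573,-.254,.1175)):
    p=K@(c["R"]@np.array(q)+c["t"]);print(np.round(p[:2]/p[2],2))
E
```

```text
tcp [ 0.5755 -0.253   0.1867] [ 0.6  0.6 -0.4]
side gauge 0.49 [272.8  93.7   8.2  15.8] z 1/99 [0.1274 0.1824]
   dz -0.06 7 [-0.003   0.0032]
   dz -0.05 15 [-0.0033  0.0061]
   dz -0.04 13 [-0.0031  0.0077]
   dz -0.03 11 [-0.0027  0.0063]
   dz -0.02 12 [-0.0049  0.0069]
   dz -0.01 10 [-0.0052  0.0111]
0.82 [348. 258.  26.  25.] [ 0.379 -0.1    0.051]
0.76 [390. 187.  18.  24.] [ 0.567 -0.232  0.061]
(0.074, 0.095) 27 z [0.075  0.0801 0.0843] mean [ 0.568  -0.2375  0.0799] [ 571.8 -237.9] [33.8 10.6] 8
(0.058, 0.071) 81 z [0.0595 0.0644 0.07  ] mean [ 0.5737 -0.2336  0.0649] [ 576.6 -236.4] [17.5 51.1] 80
0.97 [327. 158.  30.  25.] [ 0.367 -0.103  0.041]
0.65 [355. 140.  17.  22.] [ 0.288 -0.214  0.046]
0.57 [270. 124.  21.  32.] [ 0.569 -0.233  0.05 ]
(0.074, 0.095) 88 z [0.0753 0.0814 0.0837] mean [ 0.572  -0.2485  0.0806] [ 573.3 -251.7] [40.3 45.7] 12
(0.058, 0.071) 89 z [0.0588 0.0646 0.0691] mean [ 0.5693 -0.2379  0.0641] [ 571.8 -249.2] [52.6 49.4] 77
shift [-0.0019  0.0002  0.0653] turn 0.0007 | yaw 17.1 pos [ 0.5752 -0.2534  0.1861] t 16.25
[271.32 111.63]
[271.29 112.17]
[271.88 102.34]
```

View pics/i.png

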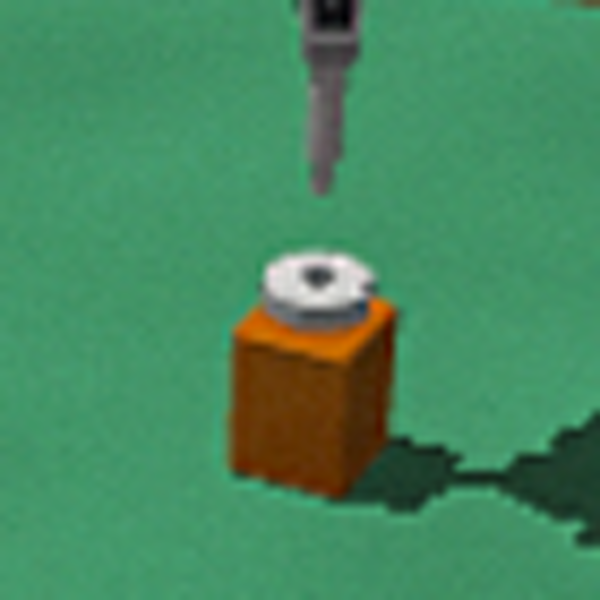

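Button at (319,276) and tip at (321,193) in the crop: lined up to about 1 mm. I'll lower it and watch the force.

Emit:
{"api": "play_rows", "payload": {"plan": [[16, [-0.002, 0, 0.03], 0], [16, [-0.002, 0, 0.055], 0], [16, [-0.002, 0, 0.07], 0], [16, [-0.002, 0, 0.08], 0], [16, [-0.002, 0, 0.08], 0], [16, [-0.002, 0, 0.08], 0], [16, [-0.002, 0, 0.08], 0]]}}

```text
time_s: 17.0
eef_pos: [0.5747, -0.2538, 0.1546]
eef_rot: [0.0, 0.989, 0.149, 0.0]
wrist_force: [-0.8, 0.0, -1.5]
opening: 0.226
grasp_force: 59.3
```

```bash
cat > f.py <<'E'
from h import *
F=[];P=[]
for i in range(8):
    c=cam("side"); o=get_obs(); F.append(o["wrist_force"]); P.append(o["eef_pos"])
print("F",np.round(np.mean(F,0),2),np.round(np.std(F,0),2),"P",np.round(np.mean(P,0),4),np.round(np.std(P,0),4))
E
python3 f.py
```

```text
F [-0.13  0.16 -1.29] [0.46 0.25 0.41] P [ 0.5746 -0.2537  0.1544] [0.0001 0.0001 0.0002]
```

Emit:
{"api": "play_rows", "payload": {"plan": [[16, [0, 0, 0.005], 0], [16, [0, 0, 0.01], 0], [16, [0, 0, 0.013], 0], [16, [0, 0, 0.013], 0], [16, [0, 0, 0.013], 0]]}}

```text
time_s: 17.9
eef_pos: [0.5746, -0.2537, 0.1491]
eef_rot: [0.0, 0.989, 0.149, 0.0]
wrist_force: [0.7, -0.7, 1.0]
opening: 0.226
grasp_force: 59.5
```

```bash
python3 f.py
```

```text
F [ 0.38 -0.74  0.84] [0.35 0.44 0.49] P [ 0.5745 -0.2537  0.149 ] [0. 0. 0.]
```

Emit:
{"api": "play_rows", "payload": {"plan": [[16, [0, 0, 0.003], 0], [16, [0, 0, 0.006], 0], [16, [0, 0, 0.006], 0], [16, [0, 0, 0.006], 0]]}}

```text
time_s: 18.7
eef_pos: [0.5745, -0.2537, 0.1466]
eef_rot: [0.0, 0.989, 0.149, 0.0]
wrist_force: [0.9, -0.3, 1.2]
opening: 0.225
grasp_force: 59.6
```

```bash
python3 f.py; python3 f.py; python3 -c "
from h import *
c=cam('side'); cv2.imwrite('pics/j.png',cv2.resize(c['image'][80:150,235:305],(600,600),interpolation=cv2.INTER_CUBIC)[:,:,::-1])"
```

```text
F [ 0.47 -0.9   1.3 ] [0.44 0.43 0.53] P [ 0.5745 -0.2537  0.1466] [0. 0. 0.]
F [ 0.88 -1.07  1.74] [0.52 0.43 0.47] P [ 0.5745 -0.2537  0.1465] [0. 0. 0.]
```

View pics/j.png

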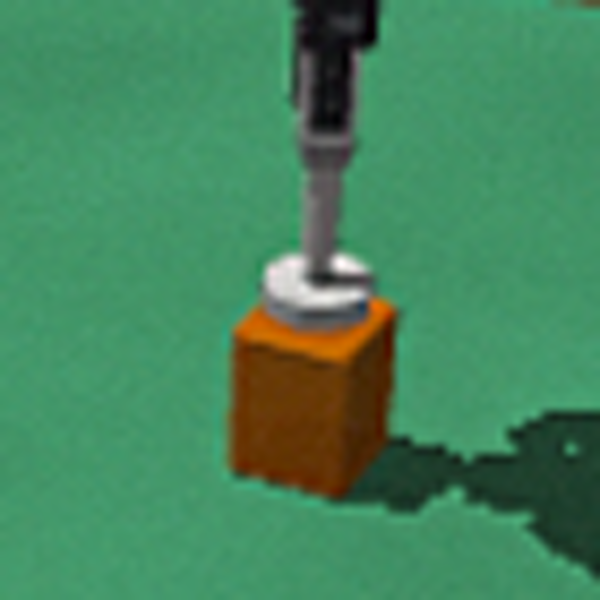

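The tip sits on the button at (319,272) and the jar hasn't moved. The force rise of about 2.8 N matches halfway in, and geometry gives 5 mm.

```bash
python3 -c "
from bench import *
print(hand_in())"
```

```text
the job is handed in; nothing more can be done
None
```

I stood the jar upright and released it, then handed in with the gauge held upright on the lid's button, its tip pushed in about 5–6 mm of 12 (about 2.8 N); no verdict came back.

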